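# Nest the syrup pans with handles fanned

## Robot

A 7-joint arm with a two-finger parallel gripper is mounted at the origin on the work surface. World frame = base frame: x ahead of the robot, y to its left, z up, the work surface at z = 0. Lengths are in m, angles in degrees, forces in N, time in s.
With the tool pointing down it reaches from about 0.425 to 0.875 m from the base axis. Payload 4.7 kg.
Tool frame: the origin (TCP) lies between the finger pads; the fingertips stand env.finger_overhang ahead of it and the grasp point (between the pads) lies 6 mm ahead of it (env.finger_overhang is the distance from the TCP to the fingertips, in m); x points along the fingers, y is the direction in which the jaws open and shut, and the axes are right-handed (so a half turn about x gives the same grasp; the last joint's range is limited). The gripper opens to 85 mm and grips with 20 to 120 N. Pads are 22 mm wide; open, the fingers measure 114 mm over their backs; the gripper's body (76 mm by 85 mm) begins 54 mm behind the grasp point. The pads swing forward as they close: fully open they stand 13 mm farther back than shut.
Start: joints at [-66.056, 18.392, -4.016, 83.108, 1.295, 78.541, -3.26], TCP at [0.255, 0.598, 0.256] pointing down, gripper open.
Joint ranges: [-163.93, 163.93], [-17.29, 119.83], [-79.2, 71.16], [3.27, 140.29], [-89.18, 269.18], [5.43, 117.66], [-154.24, 154.24]. Speed limits (degrees/s): [147.25, 147.25, 180, 180, 180, 180, 180].

## Interface

Orientations are given as [roll, pitch, yaw] about the fixed x, y, z axes, in that order (R = Rz(yaw) Ry(pitch) Rx(roll)).
In Python, from bench import sensors, snapshot, env, spotter gives the robot as it stands.
- The arm moves only by the tool play_rows, never from a script. Its argument "series" is one flat list of numbers, 5 for each row, row after row: the opening, from 0 (shut) to 1 (fully open), then the shift along the tool's x, y, z in m, then the turn about the tool's x in rad. A call has 1 to 5 rows; each row shifts and turns the commanded pose from where the row before left it, along the tool's axes as they then stand; what a row does not reach is not made up. A row lasts 1/12 s, in which the tool goes at most 41.7 mm and 7.16 degrees, less where a joint would pass 70% of its speed; a pose out of reach is approached as far as the arm can. A call is refused whole if a number of a shift passes 0.0417 or a number of a turn 0.125, either way. A call with a gripper value outside its range is refused whole. The fingers move at their own pace and stop on an object; the grip force is fixed at half the most. Time passes only in rows, so rows that do not move let the fingers close. It gives the time, the measured TCP pose, the force and the opening at its end, in the units of the state.
- sensors.sense(): the state, without advancing time (a new reading comes with each control period).
- snapshot(name): name is "side" or "top"; returns a dict with "pixels" (420x560x3 uint8, blue, green, red), "fx", "fy", "cx", "cy" (pixels), "rvec" (rotation vector, rad) and "tvec" (3), from world to camera coordinates, as OpenCV has them. Camera axes: x right, y down, z forward; pixel columns grow to the right and rows downward; lengths in m; the calibration is good to about 2 mm. A picture is of the moment at which its call begins. There is no depth.
- env.job_done(): hands the job in, once; it reports no verdict.
Trained networks look in a picture, given as the dict that the camera call returned (one of the last four; its "shot" number tells which), for a name from the list of things; names that differ only in an ending like _2 or _b are one class to them, and where a whole thing is asked for, a point or a joint stands for the part that bears it (a point fixed in the world has none). Each returns a list of dicts, best first, with "score" (0 to 1); they miss things now and then, are a little off and sometimes report something else, mostly with a low value. They report only what shows in the picture. A call takes as long as a camera call. They do not tell look-alikes from the thing itself.
- spotter.search_frame(picture, name): "uv" ([column, row] in pixels, amid what is visible of it).
- spotter.tip_of(picture, name): "uv" ([column, row] in pixels: a listed point, or the origin of a listed thing).
The state is a dict: "time": time; "joint_positions": joint angles; "qvel": joint speeds; "joint_efforts": joint torques, N m; "ee_pos": TCP position; "ee_rot": TCP orientation; "contact_force": force on the tool from outside, world axes, zero at the start; "torque": the same for the moment, N m; "finger_gap": finger opening in m.
Only numpy, scipy, OpenCV 4.12 (cv2) and the standard library are available. Lean on these libraries where they do the work, as an engineer would, in place of code of your own. Each camera call takes 0.05 s, during which the arm holds its last target. There are 200 camera calls.

## Task

Tidy up the three saucepans: leave the large one standing where it is, nest the medium one inside it and the small one inside the medium one, each sitting flat on the floor of the pan below. Fan the three handles out to one side like a hand of cards, each turned about 45 degrees further on than the handle below it (to the left or to the right, but the same way both times), so that each handle clears the one below.

Things in the scene. Friction and masses are not known exactly. Their poses are not given: they have to be found in the camera images.
- large_pan (a point): Largest steel saucepan: outer radius 66 mm, 60 mm high, wall 3, floor 5 mm, 0.65 kg. Point: on the bowl's axis, 30 mm above its underside; z up, x towards the handle. Handle: level black bar 14 mm wide and tall, 78 to 156 mm from the axis, its mid-height 43 mm above the point (13 above the rim). It stays where it stands on the counter.
- medium_pan (a point): Middle-sized steel saucepan: outer radius 50 mm, 60 mm high, wall 3, floor 5 mm, about 0.2 kg. Point: on the bowl's axis, 30 mm above its underside; z up, x towards the handle. Handle: level black bar 14 mm wide and tall, 62 to 138 mm from the axis, its mid-height 43 mm above the point (13 above the rim). Pinch the bar from above at its middle, 100 mm out. Fits the large pan with 13 mm all round.
- small_pan (a point): Smallest steel saucepan: outer radius 34 mm, 60 mm high, wall 3, floor 5 mm, about 0.14 kg. Point: on the bowl's axis, 30 mm above its underside; z up, x towards the handle. Handle: level black bar 14 mm wide and tall, 55 to 135 mm from the axis, its mid-height 43 mm above the point (13 above the rim). Pinch the bar from above at its middle, 95 mm out. Fits the medium pan with 13 mm all round.
- medium_handle (a point): The middle of the medium pan's handle bar, at its mid-height: 100 mm from that pan's bowl axis and 73 mm above its underside. Same axes as the medium pan: x points outwards along the handle, z up.
Mind the look-alikes: they are no part of the job. Leave any blue, green or yellow look-alike of the part that bears medium_pan alone.

How it is judged (in metres and radians):
At the end, for the whole second after the job is handed in: Each smaller pan upright (6 deg) on the floor of the next: axes within 18 mm, centre 0-12 mm higher. Medium handle's middle 35-105 mm to one side of the large handle's line, as far to the other side of the small's, over 20 mm ahead of both axes. Large pan within 40 mm of its start (horizontal distance between medium_pan and large_pan below 0.018 m and horizontal distance between small_pan and medium_pan below 0.018 m and z of medium_pan in the frame of large_pan between 0 and 0.012 m and z of small_pan in the frame of medium_pan between 0 and 0.012 m and angle between each of large_pan, medium_pan, small_pan's own z axis and vertical below 0.1 rad and x of medium_handle in the frame of large_pan above 0.02 m and x of medium_handle in the frame of small_pan above 0.02 m and distance of large_pan from where it was at the start of the episode below 0.04 m and ((y of medium_handle in the frame of large_pan between 0.035 and 0.105 m and y of medium_handle in the frame of small_pan between -0.105 and -0.035 m) or (y of medium_handle in the frame of large_pan between -0.105 and -0.035 m and y of medium_handle in the frame of small_pan between 0.035 and 0.105 m))); the robot touches nothing.
It also fails if it takes over 64 s, if anything falls off the work surface, if the arm or the gripper's body presses on something with over 40 N, if the wrist force passes 120 N, or if a joint passes its speed limit or range.

## Working session

There is one attempt and no reset: what is moved stays moved. The work goes in short steps, Python scripts to look and compute and a tool call to move; the robot and the scene stay as the last step left them, time stands still between calls to the robot, and variables do not carry over. Pictures are saved under pics/ and viewed, about 8 in all and at most 12, crops included, and the job is handed in when it is done.

Besides the shell and the picture viewer there is one more tool, called by a JSON object that holds its "method" and its "body". play_rows: Moves the arm, as the interface text tells. Its arguments: {"type":"object","properties":{"series":{"type":"array","items":{"type":"number"}}},"required":["series"]}

```bash
mkdir -p pics; ls; python3 - <<'E'
from bench import sensors, snapshot, env, spotter
import cv2, numpy as np
print(env.finger_overhang); print(sensors.sense())
ims=[]
for n in("top","side"):
    s=snapshot(n); ims.append(s["pixels"]); print(n,s["fx"],s["fy"],s["cx"],s["cy"],s["rvec"],s["tvec"])
    for k in("large_pan","medium_pan","small_pan","medium_handle"):
        print(n,k,[(np.round(d["uv"]),round(d["score"],2)) for d in spotter.tip_of(s,k)])
    cv2.imwrite(f"pics/{n}0.png",s["pixels"])
E
```

```text
pics
0.025
{'time': 0.0, 'joint_positions': array([-66.05580796,  18.43963017,  -4.01543108,  83.17672851,
         1.29394185,  78.54007436,  -3.26017546]), 'qvel': array([ 0.00908165, -0.01911627,  0.04799942,  0.0169441 , -0.04065422,
       -0.0061569 , -0.02199731]), 'joint_efforts': array([ 6.77248022e-05, -4.93581069e+01, -3.82002974e-01, -3.14335763e+01,
        1.30424055e-02,  1.13579285e-02,  1.28956259e-05]), 'ee_pos': array([0.25524105, 0.59724542, 0.25520096]), 'ee_rot': array([ -87.52557275,   89.88864917, -110.66045665]), 'contact_force': array([-0.62209935,  1.26861584, -0.05163447]), 'torque': array([-0.01906579, -0.00207995, -0.01617909]), 'finger_gap': 0.08565871427893695}
top 532.4619118003262 532.4619118003262 275.53467721467337 211.2012648219804 [ 2.13433286 -2.09520842  0.20120779] [-0.11440419  0.50134605  1.33605813]
top large_pan [(array([257., 179.]), 0.96)]
top medium_pan [(array([352., 198.]), 0.81), (array([448., 212.]), 0.62), (array([381., 299.]), 0.59)]
top small_pan [(array([130., 174.]), 0.62)]
top medium_handle [(array([370., 110.]), 0.89), (array([413., 196.]), 0.73), (array([346., 294.]), 0.72), (array([369., 230.]), 0.68)]
side 428.78897393650976 428.78897393650976 287.4096358385665 203.53440738230645 [ 2.04169728 -0.9140347   0.4393654 ] [-0.41409523  0.22013724  1.02186875]
side large_pan [(array([296., 188.]), 0.87)]
side medium_pan [(array([352., 230.]), 0.91), (array([423., 219.]), 0.83), (array([310., 302.]), 0.71), (array([435., 280.]), 0.66)]
side small_pan [(array([227., 152.]), 0.93)]
side medium_handle [(array([413., 183.]), 0.95), (array([284., 268.]), 0.89), (array([347., 244.]), 0.63), (array([410., 246.]), 0.58)]
```

View pics/top0.png

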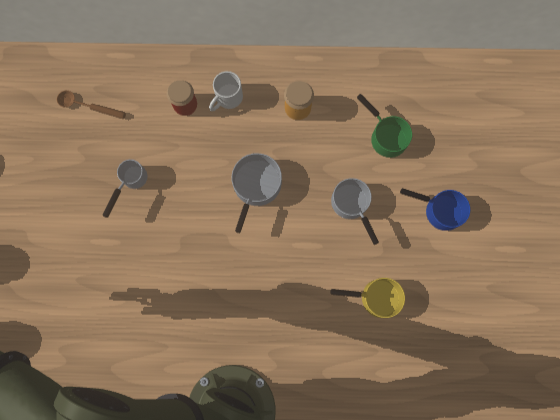

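View pics/side0.png

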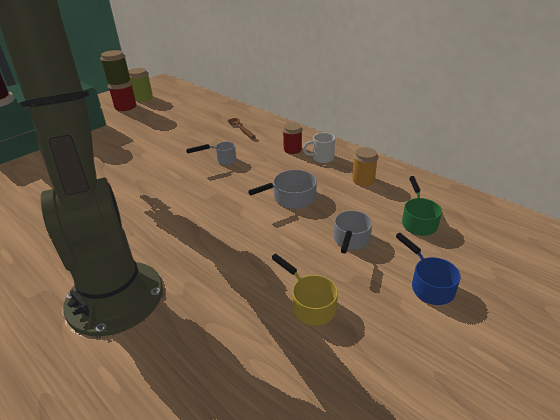

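The picture shows four look-alikes for the medium pan in the top view: steel (352,198), green (392,137), blue (448,212) and yellow (384,298). By description it is the uncoloured steel one at (352,198). The large pan is at (257,180) and the small at (130,174).

```bash
cat > h.py <<'E'
from bench import sensors, snapshot, env, spotter
import cv2, numpy as np
from scipy.spatial.transform import Rotation as R
from scipy.optimize import least_squares
DIM={"large":(.066,.078,.156),"medium":(.050,.062,.138),"small":(.034,.055,.135)}
def toplane(s,uv,z):
    M=cv2.Rodrigues(np.array(s["rvec"],float))[0]; t=np.array(s["tvec"],float).ravel()
    d=M.T@np.array([(uv[0]-s["cx"])/s["fx"],(uv[1]-s["cy"])/s["fy"],1]); o=-M.T@t
    return (o+d*(z-o[2])/d[2])[:2]
def proj(s,P):
    K=np.array([[s["fx"],0,s["cx"]],[0,s["fy"],s["cy"]],[0,0,1.]])
    return cv2.projectPoints(np.array(P,float).reshape(-1,3),np.array(s["rvec"],float),np.array(s["tvec"],float),K,None)[0][:,0]
def bar(s,uv,rad=75,lim=45,amin=60):
    """dark blob nearest uv"""
    im=s["pixels"].max(2); n,l,st,c=cv2.connectedComponentsWithStats((im<lim).astype(np.uint8))
    c2=[(np.hypot(*(c[i]-uv)),i) for i in range(1,n) if amin<st[i,4]<1500]
    return [(np.round(c[i],1),int(st[i,4]),round(d,1)) for d,i in sorted(c2)[:2] if d<rad]
def tool():
    q=sensors.sense(); M=R.from_euler("xyz",q["ee_rot"],degrees=True).as_matrix()
    return q,M
def outline(name,x,y,yaw,z0):
    r,a,b=DIM[name]; th=np.linspace(0,2*np.pi,60); c,s=np.cos(yaw),np.sin(yaw)
    ring=np.c_[x+r*np.cos(th),y+r*np.sin(th),0*th+z0+.06]
    box=[[x+c*u-s*v,y+s*u+c*v,z0+.08] for u,v in((a,-.007),(b,-.007),(b,.007),(a,.007),(a,-.007))]
    return ring,np.array(box)
E
python3 - <<'E'
from h import *
top=snapshot("top"); 
for n,b,h in(("large",(257,179),(242,218)),("medium",(352,198),(370,230)),("small",(130,174),(112,203))):
    B=bar(top,h,25); p=toplane(top,b,.03); m=toplane(top,B[0][0],.078); d=m-p
    print(n,B,"pan",p.round(4),"bar",m.round(4),"r",np.hypot(*d).round(4),"yaw",np.degrees(np.arctan2(d[1],d[0])).round(1),"Rbar",np.hypot(*m).round(3))
    yaw=np.arctan2(d[1],d[0])
    for o in outline(n,*p,yaw,0): cv2.polylines(top["pixels"],[np.round(proj(top,o)*16).astype(int)],False,(0,255,255),1,shift=4)
print(sensors.sense()["ee_pos"],tool()[1].round(3))
im=cv2.resize(top["pixels"][130:260,80:400],None,fx=2.5,fy=2.5,interpolation=cv2.INTER_CUBIC); cv2.imwrite("pics/c1.png",im)
E
```

```text
Traceback (most recent call last):
IndexError: list index out of range
```

```bash
cat > m.py <<'E'
from h import *
top=snapshot("top"); im=top["pixels"].max(2)
for h in((242,218),(370,230),(112,203)): print(im[h[1]-6:h[1]+6:2,h[0]-8:h[0]+9:2].tolist())
for n,b,h in(("large",(257,179),(242,218)),("medium",(352,198),(370,230)),("small",(130,174),(112,203))):
    B=bar(top,h,25,60,40) ; p=toplane(top,b,.03); m=toplane(top,B[0][0] if B else h,.078); d=m-p
    yaw=np.arctan2(d[1],d[0])
    print(n,B,"pan",p.round(4),"bar",m.round(4),"r",np.hypot(*d).round(4),"yaw",np.degrees(yaw).round(1),"Rbar",np.hypot(*m).round(3))
    for o in outline(n,*p,yaw,0): cv2.polylines(top["pixels"],[np.round(proj(top,o)*16).astype(int)],False,(0,255,255),1,shift=4)
print(sensors.sense()["ee_pos"],tool()[1].round(3))
im=cv2.resize(top["pixels"][130:260,80:400],None,fx=2.5,fy=2.5,interpolation=cv2.INTER_CUBIC); cv2.imwrite("pics/c1.png",im)
E
python3 m.py
```

```text
[[152, 151, 152, 144, 60, 59, 57, 152, 153], [163, 163, 162, 123, 60, 58, 92, 163, 164], [161, 162, 162, 65, 60, 58, 152, 155, 155], [166, 167, 159, 61, 60, 56, 168, 170, 169], [163, 162, 123, 61, 60, 95, 163, 165, 165], [167, 166, 65, 61, 58, 163, 165, 166, 166]]
[[164, 58, 53, 52, 95, 162, 162, 161, 162], [165, 126, 55, 53, 50, 163, 164, 164, 165], [168, 168, 59, 54, 52, 98, 167, 167, 167], [164, 165, 126, 54, 53, 51, 165, 167, 168], [163, 162, 163, 58, 54, 53, 145, 163, 162], [159, 159, 158, 122, 55, 53, 50, 159, 160]]
[[151, 151, 152, 145, 61, 60, 56, 136, 160], [157, 156, 156, 78, 61, 59, 61, 153, 154], [157, 157, 149, 62, 61, 57, 134, 155, 154], [159, 159, 79, 61, 59, 62, 157, 158, 156], [151, 144, 63, 60, 58, 130, 151, 151, 150], [161, 80, 61, 59, 62, 158, 159, 158, 157]]
large [(array([244. , 213.7]), 62, np.float64(4.8))] pan [ 0.594  -0.0538] bar [ 0.4897 -0.0253] r 0.1081 yaw 164.7 Rbar 0.49
medium [(array([369.5, 229.8]), 142, np.float64(0.5))] pan [ 0.5465 -0.3068] bar [ 0.454  -0.3436] r 0.0996 yaw -158.3 Rbar 0.569
small [(array([113.6, 200. ]), 68, np.float64(3.4))] pan [0.6018 0.2869] bar [0.5194 0.3099] r 0.0855 yaw 164.4 Rbar 0.605
[0.2554255  0.59771895 0.25634598] [[ 0.     0.393  0.92 ]
 [ 0.     0.92  -0.393]
 [-1.     0.     0.   ]]
```

View pics/c1.png

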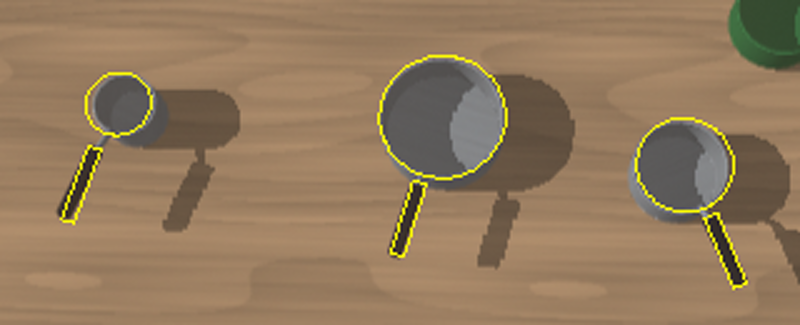

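```bash
cat >> h.py <<'E'
def barfit(s,uv,z,lim=72,win=30):
    """bar centre and axis (world xy) from dark pixels in window round uv, bar top at height z"""
    im=s["pixels"].max(2); u,v=map(int,uv); m=np.zeros_like(im); m[v-win:v+win,u-win:u+win]=1
    n,l,st,c=cv2.connectedComponentsWithStats(((im<lim)&(m>0)).astype(np.uint8))
    i=min((k for k in range(1,n) if st[k,4]>60),key=lambda k:np.hypot(*(c[k]-uv)))
    vv,uu=np.nonzero(l==i); P=np.array([toplane(s,p,z) for p in zip(uu,vv)])
    (cx,cy),_,_=cv2.minAreaRect((P*1e4).astype(np.float32)); c=P.mean(0)
    w,V=np.linalg.eigh(np.cov((P-c).T)); L=np.ptp((P-c)@V[:,1]); W=np.ptp((P-c)@V[:,0])
    return c,V[:,1],L,W
E
cat > m.py <<'E'
from h import *
top=snapshot("top"); img=top["pixels"].copy()
for n,b,h in(("large",(257,179),(242,218)),("medium",(352,198),(370,230)),("small",(130,174),(112,203))):
    p0=toplane(top,b,.03); c,a,L,W=barfit(top,h,.078); a=a*np.sign(a@(c-p0)); yaw=np.arctan2(a[1],a[0])
    p=c-a*sum(DIM[n][1:])/2
    print(n,"spot",p0.round(4),"pan",p.round(4),"bar",c.round(4),"LW",round(L,3),round(W,3),"yaw",np.degrees(yaw).round(1),"yaw by spot",np.degrees(np.arctan2(*(c-p0)[::-1])).round(1))
    for o in outline(n,*p,yaw,0): cv2.polylines(img,[np.round(proj(top,o)*16).astype(int)],False,(0,255,255),1,shift=4)
cv2.imwrite("pics/c2.png",cv2.resize(img[130:260,80:400],None,fx=2.5,fy=2.5,interpolation=cv2.INTER_CUBIC))
E
python3 m.py
```

```text
large spot [ 0.594  -0.0538] pan [ 0.592  -0.0539] bar [ 0.4798 -0.0204] LW 0.075 0.012 yaw 163.4 yaw by spot 163.7
medium spot [ 0.5465 -0.3068] pan [ 0.5447 -0.3018] bar [ 0.4539 -0.3437] LW 0.072 0.014 yaw -155.2 yaw by spot -158.3
small spot [0.6018 0.2869] pan [0.6009 0.279 ] bar [0.5128 0.3147] LW 0.076 0.013 yaw 157.9 yaw by spot 162.6
```

View pics/c2.png

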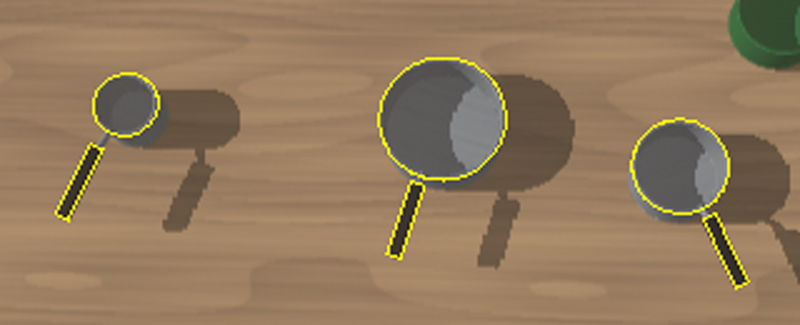

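The yellow outlines lie on all three steel pans. Steel pan at crop (680,168), i.e. (352,198) in the full frame, is the medium one. I plan medium yaw ≈ 208° and small yaw ≈ 253°, fanned from the large handle at 163°. Setting out for the medium handle.

{"method": "play_rows", "body": {"series": [0.6,0,0,0.037,0,0.6,0,0,0.037,0,0.6,0,0,0.037,0,0.6,0,0,0.037,0,0.6,0,0,0.037,0]}}

```text
time: 1.07
ee_pos: [0.427, 0.5242, 0.2566]
ee_rot: [70.3, 90.0, 47.2]
contact_force: [-0.4, 1.6, -0.9]
finger_gap: 0.0509
```

{"method": "play_rows", "body": {"series": [0.6,0,0,0.037,0,0.6,0,0,0.037,0,0.6,0,0,0.037,0,0.6,0,-0.036,0.0115,0,0.6,0,-0.036,0.0115,0]}}

```text
time: 1.48
ee_pos: [0.5222, 0.4045, 0.2526]
ee_rot: [-105.3, 89.7, -128.6]
contact_force: [0.6, 0.3, 0.7]
finger_gap: 0.051
```

{"method": "play_rows", "body": {"series": [0.6,0,-0.036,0.0115,0,0.6,0,-0.036,0.0115,0,0.6,0,-0.036,0.0115,0,0.6,0,-0.036,0.0115,0,0.6,0,-0.036,0.0115,0]}}

```text
time: 1.9
ee_pos: [0.5023, 0.2163, 0.2565]
ee_rot: [61.2, 90.0, 38.0]
contact_force: [2.1, 0.2, 0.5]
finger_gap: 0.0512
```

{"method": "play_rows", "body": {"series": [0.6,0,-0.036,0.0115,0,0.6,0,-0.036,0.0115,0,0.6,0,-0.036,0.0115,0,0.6,0,-0.036,0.0115,0,0.6,0,-0.036,0.0115,0]}}

```text
time: 2.32
ee_pos: [0.4843, 0.0282, 0.2567]
ee_rot: [55.0, 89.9, 31.9]
contact_force: [0.7, 0.9, -0.1]
finger_gap: 0.0511
```

{"method": "play_rows", "body": {"series": [0.6,0,-0.036,0.0115,0,0.6,0,-0.036,0.0115,0,0.6,0,-0.036,0.0115,0,0.6,0,-0.036,0.0115,0,0.6,0,-0.036,0.0115,0]}}

```text
time: 2.73
ee_pos: [0.4664, -0.1599, 0.2568]
ee_rot: [41.2, 89.9, 18.0]
contact_force: [0.1, -0.3, -0.5]
finger_gap: 0.051
```

{"method": "play_rows", "body": {"series": [0.6,0,-0.036,0.0115,0,0.6,0,-0.036,0.0115,0,0.6,0,-0.036,0.0115,0,0.6,0,-0.036,0.0115,0,0.6,0,-0.036,0.0115,0]}}

```text
time: 3.15
ee_pos: [0.4488, -0.3479, 0.2568]
ee_rot: [21.5, 89.9, -1.6]
contact_force: [0.6, -0.3, 0.1]
finger_gap: 0.0512
```

{"method": "play_rows", "body": {"series": [0.6,0,0,0,0.12,0.6,0,0,0,0.12,0.6,0,0,0,0.12,0.6,0,0,0,0.12,0.6,0,0,0,0.12]}}

```text
time: 3.57
ee_pos: [0.4491, -0.3464, 0.2564]
ee_rot: [78.6, 90.0, 20.7]
contact_force: [-0.1, 0.5, -0.1]
finger_gap: 0.0511
```

{"method": "play_rows", "body": {"series": [0.6,0,0,0,0.12,0.6,0,0,0,0.12,0.6,0,0,0,0.12,0.6,0,0,0,0.12,0.6,0,0,0,0.12]}}

```text
time: 3.98
ee_pos: [0.4492, -0.3462, 0.2565]
ee_rot: [109.0, 90.0, 16.8]
contact_force: [0.5, -0.6, -0.9]
finger_gap: 0.0511
```

{"method": "play_rows", "body": {"series": [0.6,0,0,0,0.12,0.6,0,0,0,0.12,0.6,0,0,0,0.12,0.6,0,0,0,0.12,0.6,0,0,0,0.12]}}

```text
time: 4.4
ee_pos: [0.4492, -0.3462, 0.2565]
ee_rot: [139.3, 90.0, 12.7]
contact_force: [0.3, -0.6, 0.1]
finger_gap: 0.0512
```

{"method": "play_rows", "body": {"series": [0.6,0,0,0,0.12,0.6,0,0,0,0.12,0.6,0,0,0,0.12,0.6,0,0,0,0.12,0.6,0,0,0,0]}}

```text
time: 4.82
ee_pos: [0.4492, -0.3462, 0.2564]
ee_rot: [151.7, 90.0, -2.2]
contact_force: [-0.1, -0.3, 0.1]
finger_gap: 0.051
```

```bash
cat >> h.py <<'E'
def go(xy,z,psi):
    """shift in tool axes (after the turn) and turn needed to reach xy,z, jaw angle psi (deg)"""
    q,M=tool(); now=np.degrees(np.arctan2(M[1,1],M[0,1])); t=(psi-now+180)%360-180
    d=np.array([*xy,z])-q["ee_pos"]; p=np.radians(psi)
    print("t",round(q["time"],2),"pos",q["ee_pos"].round(4),"psi",now.round(2),"j",q["joint_positions"].round(0),"gap",round(q["finger_gap"],4),"F",q["contact_force"].round(1))
    print("turn rad",np.radians(-t).round(4),"shift if no turn",(M.T@d).round(4),"after turn",np.round([-d[2],d[0]*np.cos(p)+d[1]*np.sin(p),d[0]*np.sin(p)-d[1]*np.cos(p)],4),"tilt",np.degrees(np.arccos(-M[2,0])).round(2))
E
python3 -c "
from h import *; go((.4539,-.3437),.080,-65.2)"
```

```text
t 4.82 pos [ 0.4492 -0.3462  0.2564] psi -63.92 j [-14.  12.  56.  97. -10.  77. -20.] gap 0.051 F [-0.1 -0.3  0.1]
turn rad 0.0223 shift if no turn [ 0.1764 -0.0002 -0.0053] after turn [ 0.1764 -0.0003 -0.0053] tilt 0.02
```

{"method": "play_rows", "body": {"series": [0.6,0.035,0,-0.0053,0.022,0.6,0.035,0,0,0,0.6,0.035,0,0,0,0.6,0.035,0,0,0,0.6,0.02,0,0,0]}}

```text
time: 5.23
ee_pos: [0.4524, -0.3423, 0.0927]
ee_rot: [-58.6, 89.7, 146.6]
contact_force: [-1.1, 1.2, -0.7]
finger_gap: 0.0511
```

{"method": "play_rows", "body": {"series": [0.6,0.0165,0,0,0,0.6,0,0,0,0,0.6,0,0,0,0,0,0,0,0,0,0,0,0,0,0]}}

```text
time: 5.65
ee_pos: [0.4548, -0.3446, 0.0814]
ee_rot: [132.6, 89.8, -22.4]
contact_force: [-0.2, -0.3, -0.7]
finger_gap: 0.0283
```

{"method": "play_rows", "body": {"series": [0,0,0,0,0,0,0,0,0,0,0,0,0,0,0,0,0,0,0,0,0,0,0,0,0]}}

```text
time: 6.07
ee_pos: [0.4544, -0.3445, 0.0809]
ee_rot: [137.3, 89.9, -17.8]
contact_force: [-1.2, 2.0, 6.2]
finger_gap: 0.0125
```

```bash
python3 -c "
from h import *; go((.504,-.1015),.195,-61.6)"
```

```text
t 6.07 pos [ 0.4544 -0.3445  0.0809] psi -65.03 j [ -8.  24.  51. 107. -22.  59. -13.] gap 0.0125 F [-1.2  2.   6.2]
turn rad -0.0598 shift if no turn [-0.1141 -0.1992 -0.1477] after turn [-0.1141 -0.1902 -0.1592] tilt 0.11
```

{"method": "play_rows", "body": {"series": [0,-0.012,0,0,0,0,-0.02,0,0,0,0,-0.025,0,0,0,0,-0.03,0,0,0,0,-0.028,0,0,0]}}

```text
time: 6.48
ee_pos: [0.4529, -0.3437, 0.1959]
ee_rot: [-36.6, 89.9, 168.4]
contact_force: [0.4, -0.2, -2.2]
finger_gap: 0.0128
```

```bash
python3 - <<'E'
from h import *
go((.504,-.1015),.195,-61.6)
s=snapshot("side"); cv2.imwrite("pics/s1.png",cv2.resize(s["pixels"][80:340,180:530],None,fx=2,fy=2))
E
```

```text
t 6.48 pos [ 0.4529 -0.3437  0.1959] psi -65.05 j [-13.  16.  56. 101. -14.  71. -19.] gap 0.0128 F [ 0.4 -0.2 -2.2]
turn rad -0.0602 shift if no turn [ 0.0009 -0.1981 -0.1485] after turn [ 0.0009 -0.1888 -0.1601] tilt 0.1
```

View pics/s1.png

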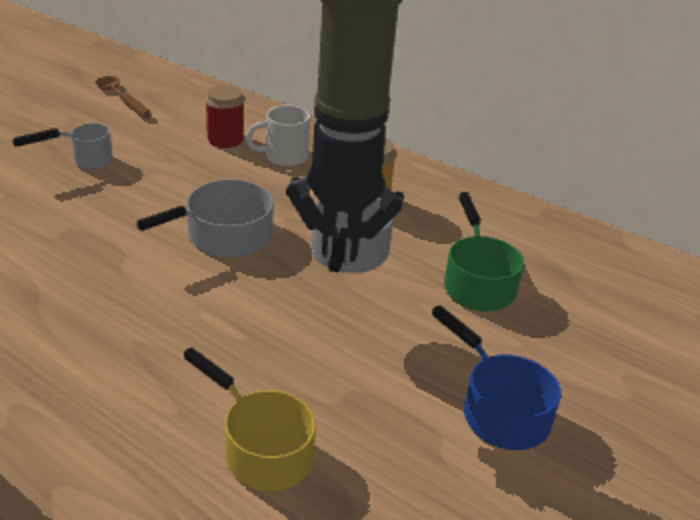

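The medium pan (crop 350,240) hangs roughly level from the gripper. Now carrying it over the large one.

{"method": "play_rows", "body": {"series": [0,0,0,0,-0.03,0,0,0,0,-0.03,0,0,-0.015,-0.013,0,0,0,-0.025,-0.021,0,0,0,-0.03,-0.025,0]}}

```text
time: 6.95
ee_pos: [0.4709, -0.2558, 0.1948]
ee_rot: [33.4, 89.9, -118.6]
contact_force: [1.6, -0.0, -1.6]
finger_gap: 0.0128
```

{"method": "play_rows", "body": {"series": [0,0,-0.03,-0.025,0,0,0,-0.03,-0.025,0,0,0,-0.03,-0.026,0,0,0,-0.02,-0.017,0,0,0,-0.0088,-0.0081,0]}}

```text
time: 7.37
ee_pos: [0.505, -0.0963, 0.1945]
ee_rot: [-97.4, 89.9, 111.4]
contact_force: [0.6, 0.5, -2.8]
finger_gap: 0.0128
```

{"method": "play_rows", "body": {"series": [0,0,0,0,0,0,0,0,0,0,0,0,0,0,0]}}

```text
time: 7.62
ee_pos: [0.5042, -0.1039, 0.1948]
ee_rot: [35.7, 89.9, -116.1]
contact_force: [0.0, -0.1, -2.6]
finger_gap: 0.0127
```

```bash
python3 - <<'E'
from h import *
go((.504,-.1015),.195,-61.6)
s=snapshot("side"); cv2.imwrite("pics/s2.png",cv2.resize(s["pixels"][80:280,200:450],None,fx=3,fy=3))
t=snapshot("top"); cv2.imwrite("pics/t2.png",cv2.resize(t["pixels"][120:280,180:380],None,fx=3,fy=3))
for n in("large_pan","medium_pan"): print(n,[(np.round(d["uv"],1),round(d["score"],2)) for w in(s,t) for d in spotter.tip_of(w,n)[:2]])
E
python3 -c "
import cv2,numpy as np
a=cv2.imread('pics/s2.png');b=cv2.imread('pics/t2.png')
a=cv2.resize(a,(400,320));b=cv2.resize(b,(400,320));cv2.imwrite('pics/st2.png',np.hstack([a,b]))"
```

```text
t 7.62 pos [ 0.5042 -0.1039  0.1948] psi -61.75 j [-36.   5.  48. 108.  -4.  69. -49.] gap 0.0127 F [ 0.  -0.1 -2.6]
turn rad -0.0026 shift if no turn [-0.0002 -0.0022 -0.001 ] after turn [-0.0002 -0.0022 -0.001 ] tilt 0.07
large_pan [(array([297.2, 186.4]), 0.91)]
medium_pan [(array([435.3, 278.6]), 0.95), (array([421.4, 217.2]), 0.91), (array([444., 208.]), 0.93), (array([384.5, 298. ]), 0.91)]
```

View pics/st2.png

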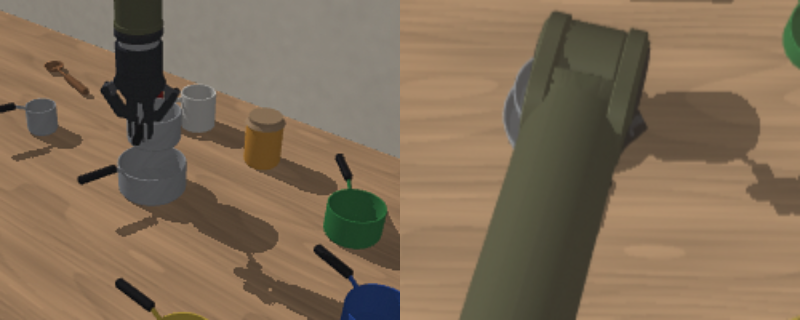

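The medium pan hovers right above the large pan (left half 155,125 over 150,170). Lowering it.

{"method": "play_rows", "body": {"series": [0,0.01,-0.002,-0.001,0,0,0.02,0,0,0,0,0.02,0,0,0,0,0.02,0,0,0,0,0.01,0,0,0]}}

```text
time: 8.33
ee_pos: [0.503, -0.0991, 0.1119]
ee_rot: [-26.3, 89.8, -177.9]
contact_force: [-0.7, -0.8, -2.5]
finger_gap: 0.013
```

```bash
python3 - <<'E'
from h import *
go((.504,-.1015),.087,-61.6)
s=snapshot("side"); cv2.imwrite("pics/s3.png",cv2.resize(s["pixels"][130:230,240:360],None,fx=5,fy=5))
E
```

```text
t 8.33 pos [ 0.503  -0.0991  0.1119] psi -61.59 j [-34.  11.  47. 113. -10.  59. -45.] gap 0.013 F [-0.7 -0.8 -2.5]
turn rad 0.0001 shift if no turn [0.0249 0.0026 0.0002] after turn [0.0249 0.0026 0.0003] tilt 0.22
```

View pics/s3.png

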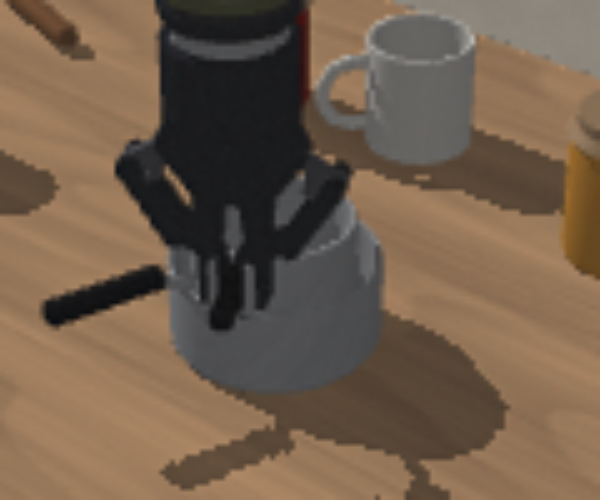

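The medium bowl (crop ~310,220) has gone inside the large rim with the force unchanged. Lowering the rest gently.

{"method": "play_rows", "body": {"series": [0,0.008,0.001,0,0,0,0.007,0.001,0,0,0,0.004,0,0,0,0,0.003,0,0,0,0,0.001,0,0,0]}}

```text
time: 8.8
ee_pos: [0.5058, -0.1013, 0.0917]
ee_rot: [165.0, 90.0, 13.4]
contact_force: [-0.2, 0.3, -2.3]
finger_gap: 0.0124
```

{"method": "play_rows", "body": {"series": [0,0.001,0,0,0,0,0.001,0,0,0,0,0,0,0,0]}}

```text
time: 9.05
ee_pos: [0.5059, -0.1012, 0.09]
ee_rot: [176.5, 90.0, 24.9]
contact_force: [-0.3, 0.0, -1.4]
finger_gap: 0.0129
```

{"method": "play_rows", "body": {"series": [0,0.001,0,0,0,0,0.001,0,0,0,0,0,0,0,0]}}

```text
time: 9.3
ee_pos: [0.5057, -0.1012, 0.0877]
ee_rot: [-132.2, 90.0, 76.2]
contact_force: [0.6, -0.2, -2.2]
finger_gap: 0.013
```

{"method": "play_rows", "body": {"series": [0,0.001,0,0,0,0,0.001,0,0,0,0,0,0,0,0]}}

```text
time: 9.55
ee_pos: [0.5059, -0.1014, 0.0864]
ee_rot: [-130.5, 90.0, 77.9]
contact_force: [-3.0, 0.8, 4.2]
finger_gap: 0.0129
```

Floor contact (force turned upwards). Releasing and rising.

{"method": "play_rows", "body": {"series": [0.45,0,0,0,0,0.45,0,0,0,0,0.45,0,0,0,0,0.45,0,0,0,0,0.45,-0.015,0,0,0]}}

```text
time: 9.97
ee_pos: [0.5039, -0.1008, 0.0988]
ee_rot: [-23.5, 89.7, -175.0]
contact_force: [-0.6, -0.0, -0.7]
finger_gap: 0.038
```

{"method": "play_rows", "body": {"series": [0.45,-0.035,0,0,0,0.45,-0.04,0,0,0,0.45,-0.04,0,0,0,0.45,-0.04,0,0,0,0.45,0,0,0,0]}}

```text
time: 10.38
ee_pos: [0.5098, -0.1023, 0.2636]
ee_rot: [157.5, 89.2, 5.9]
contact_force: [0.5, 0.1, 0.0]
finger_gap: 0.0388
```

```bash
python3 -c "
from h import *; go((.5128,.3147),.25,-112.1)"
```

```text
t 10.38 pos [ 0.5098 -0.1023  0.2636] psi -61.62 j [-38.   1.  48. 103.  -1.  76. -52.] gap 0.0388 F [0.5 0.1 0. ]
turn rad 0.8811 shift if no turn [ 0.0143 -0.3655 -0.2007] after turn [ 0.0136 -0.3875  0.1541] tilt 0.78
```

{"method": "play_rows", "body": {"series": [0.6,0,-0.033,-0.018,0,0.6,0,-0.033,-0.018,0,0.6,0,-0.033,-0.018,0,0.6,0,-0.033,-0.018,0,0.6,0,-0.033,-0.018,0]}}

```text
time: 10.8
ee_pos: [0.5062, 0.0885, 0.2558]
ee_rot: [-152.7, 89.9, 55.7]
contact_force: [0.5, -0.3, -0.1]
finger_gap: 0.0512
```

{"method": "play_rows", "body": {"series": [0.6,0,-0.033,-0.018,0,0.6,0,-0.033,-0.018,0,0.6,0,-0.033,-0.018,0,0.6,0,-0.033,-0.018,0,0.6,0,-0.033,-0.018,0]}}

```text
time: 11.22
ee_pos: [0.5068, 0.2766, 0.2555]
ee_rot: [-128.7, 90.0, 79.7]
contact_force: [1.1, -0.4, 0.3]
finger_gap: 0.0512
```

{"method": "play_rows", "body": {"series": [0.6,0,-0.033,-0.018,0,0.6,0,0,0,0.11,0.6,0,0,0,0.11,0.6,0,0,0,0.11,0.6,0,0,0,0.11]}}

```text
time: 11.63
ee_pos: [0.5072, 0.3125, 0.2552]
ee_rot: [80.4, 90.0, -96.7]
contact_force: [-0.3, 0.2, 0.6]
finger_gap: 0.0514
```

{"method": "play_rows", "body": {"series": [0.6,0,0,0,0.11,0.6,0,0,0,0.11,0.6,0,0,0,0.11,0.6,0,0,0,0.11,0.6,0,0,0,0]}}

```text
time: 12.05
ee_pos: [0.5072, 0.3123, 0.2554]
ee_rot: [100.8, 90.0, -101.4]
contact_force: [-0.7, 0.0, 0.6]
finger_gap: 0.0505
```

```bash
python3 - <<'E'
from h import *
go((.5128,.3147),.079,-112.1)
t=snapshot("top"); img=t["pixels"].copy()
L=(.592,-.0539)
c,a,l,w=barfit(t,proj(t,[.504,-.1015,.083])[0],.083); a=a*np.sign(a@(c-L)); p=c-a*.1
print("medium bar",c.round(4),"pan",p.round(4),"LW",round(l,3),round(w,3),"yaw",np.degrees(np.arctan2(a[1],a[0])).round(1))
c,a,l,w=barfit(t,(242,218),.078); a=a*np.sign(a@(c-L)); print("large pan",(c-a*.117).round(4),np.degrees(np.arctan2(a[1],a[0])).round(1))
cv2.imwrite("pics/t4.png",cv2.resize(img[120:270,190:330],None,fx=4,fy=4))
E
```

```text
t 12.05 pos [0.5072 0.3123 0.2554] psi -112.16 j [ -64.   13.   35.   92.   -8.   77. -140.] gap 0.0505 F [-0.7  0.   0.6]
turn rad -0.0011 shift if no turn [ 0.1764 -0.0044 -0.0043] after turn [ 0.1764 -0.0043 -0.0043] tilt 0.01
medium bar [ 0.5061 -0.1041] pan [ 0.5932 -0.055 ] LW 0.075 0.015 yaw -150.6
large pan [ 0.5932 -0.0543] 163.4
```

View pics/t4.png

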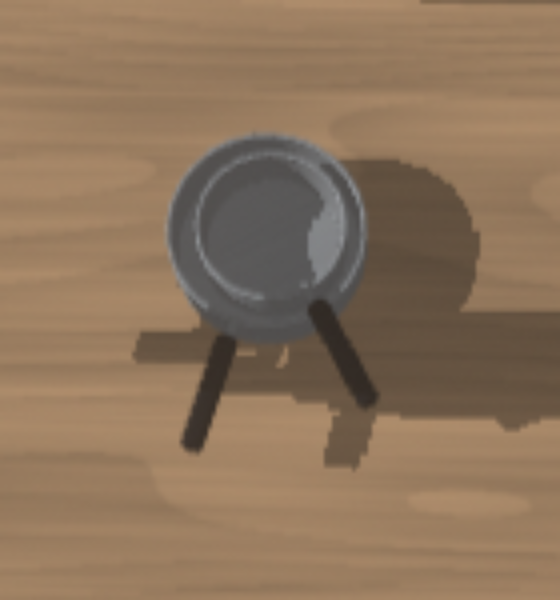

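The medium pan is concentric in the large one (circles around crop 270,230), handles 46° apart. Descending on the small pan's handle.

{"method": "play_rows", "body": {"series": [0.6,0.035,-0.0043,-0.0043,0,0.6,0.035,0,0,0,0.6,0.035,0,0,0,0.6,0.035,0,0,0,0.6,0.02,0,0,0]}}

```text
time: 12.52
ee_pos: [0.5108, 0.3136, 0.0917]
ee_rot: [59.0, 89.7, -142.8]
contact_force: [-1.4, -0.3, -0.4]
finger_gap: 0.0512
```

{"method": "play_rows", "body": {"series": [0.6,0.0155,0,0,0,0.6,0,0,0,0,0.6,0,0,0,0,0,0,0,0,0,0,0,0,0,0]}}

```text
time: 12.93
ee_pos: [0.5139, 0.3152, 0.082]
ee_rot: [-118.1, 89.8, 40.0]
contact_force: [0.6, -0.1, 0.2]
finger_gap: 0.0279
```

{"method": "play_rows", "body": {"series": [0,0,0,0,0,0,0,0,0,0,0,0,0,0,0,0,0,0,0,0,0,0,0,0,0]}}

```text
time: 13.35
ee_pos: [0.5132, 0.3153, 0.0814]
ee_rot: [-103.6, 89.9, 54.4]
contact_force: [-2.0, 0.3, 6.0]
finger_gap: 0.0126
```

```bash
python3 -c "
from h import *; go((.5128,.3147),.079,-112.1)"
```

```text
t 13.35 pos [0.5132 0.3153 0.0814] psi -111.99 j [ -61.   23.   32.  102.  -14.   59. -135.] gap 0.0126 F [-2.   0.3  6. ]
turn rad 0.0019 shift if no turn [0.0024 0.0007 0.0001] after turn [0.0024 0.0007 0.0001] tilt 0.11
```

{"method": "play_rows", "body": {"series": [0,-0.012,0,0,0,0,-0.02,0,0,0,0,-0.03,0,0,0,0,-0.03,0,0,0,0,-0.035,0,0,0]}}

```text
time: 13.77
ee_pos: [0.5117, 0.3137, 0.2076]
ee_rot: [63.5, 89.8, -138.6]
contact_force: [0.4, 1.6, -1.5]
finger_gap: 0.0128
```

{"method": "play_rows", "body": {"series": [0,0,0,0,-0.04,0,0,0,0,-0.08,0,0,0,0,-0.1,0,0,0,0,-0.1,0,0,0,0,-0.1]}}

```text
time: 14.18
ee_pos: [0.5124, 0.3142, 0.2075]
ee_rot: [34.6, 90.0, -143.1]
contact_force: [0.1, -0.6, -1.8]
finger_gap: 0.0127
```

{"method": "play_rows", "body": {"series": [0,0,0,0,-0.1,0,0,0,0,-0.1,0,0,0,0,-0.1,0,0,0,0,-0.1,0,0,0,0,-0.1]}}

```text
time: 14.6
ee_pos: [0.5124, 0.3141, 0.2073]
ee_rot: [18.3, 89.9, -130.8]
contact_force: [-0.9, -0.5, -0.9]
finger_gap: 0.0131
```

{"method": "play_rows", "body": {"series": [0,0,0,0,-0.1,0,0,0,0,-0.1,0,0,0,0,-0.1,0,0,0,0,-0.1,0,0,0,0,-0.1]}}

```text
time: 15.02
ee_pos: [0.5125, 0.314, 0.2073]
ee_rot: [-5.1, 89.9, -125.5]
contact_force: [-0.1, 0.1, -1.5]
finger_gap: 0.013
```

{"method": "play_rows", "body": {"series": [0,0,0,0,-0.1,0,0,0,0,-0.08,0,0,0,0,-0.08,0,0,0,0,0,0,0,0,0,0]}}

```text
time: 15.43
ee_pos: [0.5126, 0.3142, 0.2073]
ee_rot: [-18.4, 90.0, -124.3]
contact_force: [-0.1, 0.4, -0.9]
finger_gap: 0.0126
```

```bash
python3 - <<'E'
from h import *
go((.5677,-.146),.207,-15.6)
s=snapshot("side"); t=snapshot("top")
cv2.imwrite("pics/st5.png",np.hstack([cv2.resize(s["pixels"][40:260,120:340],(400,400)),cv2.resize(t["pixels"][90:290,60:260],(400,400))]))
E
```

```text
t 15.43 pos [0.5126 0.3142 0.2073] psi -15.9 j [-53.  14.  22.  95.  -6.  72. -45.] gap 0.0126 F [-0.1  0.4 -0.9]
turn rad -0.0052 shift if no turn [0.0006 0.179  0.4275] after turn [3.000e-04 1.768e-01 4.284e-01] tilt 0.04
```

View pics/st5.png

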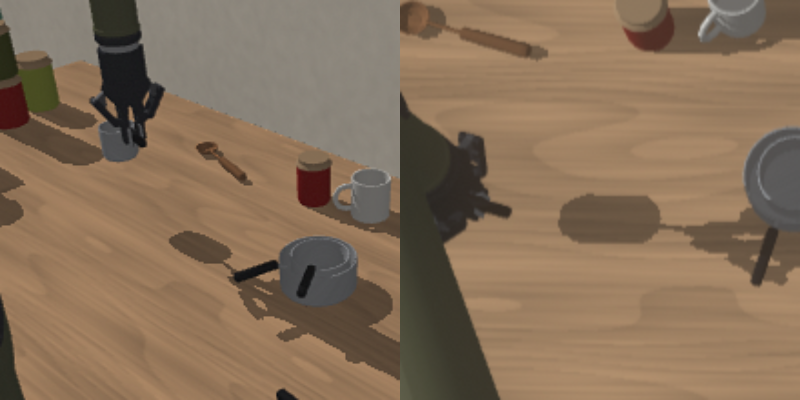

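The small pan hangs level (crop 120,140), turned to its target heading. Carrying it over the nest.

{"method": "play_rows", "body": {"series": [0,0,0.005,0.012,-0.005,0,0,0.009,0.022,0,0,0,0.013,0.0315,0,0,0,0.015,0.036,0,0,0,0.015,0.036,0]}}

```text
time: 15.95
ee_pos: [0.5308, 0.1646, 0.2073]
ee_rot: [29.6, 90.0, -75.9]
contact_force: [1.3, -1.0, -0.3]
finger_gap: 0.0127
```

{"method": "play_rows", "body": {"series": [0,0,0.015,0.036,0,0,0,0.015,0.036,0,0,0,0.015,0.036,0,0,0,0.015,0.036,0,0,0,0.015,0.036,0]}}

```text
time: 16.37
ee_pos: [0.5547, -0.0296, 0.2077]
ee_rot: [131.2, 90.0, 25.7]
contact_force: [0.7, 0.6, -2.3]
finger_gap: 0.0131
```

{"method": "play_rows", "body": {"series": [0,0,0.014,0.034,0,0,0,0.012,0.03,0,0,0,0.01,0.024,0,0,0,0.006,0.015,0,0,0,0.0028,0.0079,0]}}

```text
time: 16.78
ee_pos: [0.5678, -0.1501, 0.2076]
ee_rot: [22.3, 89.9, -83.5]
contact_force: [-0.4, 0.3, -0.7]
finger_gap: 0.0127
```

{"method": "play_rows", "body": {"series": [0,0,0,0,0,0,0,0,0,0,0,0,0,0,0]}}

```text
time: 17.03
ee_pos: [0.5689, -0.1435, 0.2072]
ee_rot: [-150.9, 89.9, 103.8]
contact_force: [-0.3, -0.2, -2.1]
finger_gap: 0.0129
```

```bash
python3 - <<'E'
from h import *
go((.5677,-.146),.207,-15.6)
s=snapshot("side"); t=snapshot("top")
cv2.imwrite("pics/st6.png",np.hstack([cv2.resize(s["pixels"][80:240,220:380],(400,400)),cv2.resize(t["pixels"][110:270,190:350],(400,400))]))
E
```

```text
t 17.03 pos [ 0.5689 -0.1435  0.2072] psi -15.35 j [-22.  14.  39.  97. -10.  72.   4.] gap 0.0129 F [-0.3 -0.2 -2.1]
turn rad 0.0044 shift if no turn [ 0.0002 -0.0005  0.0027] after turn [ 0.0002 -0.0005  0.0027] tilt 0.08
```

View pics/st6.png

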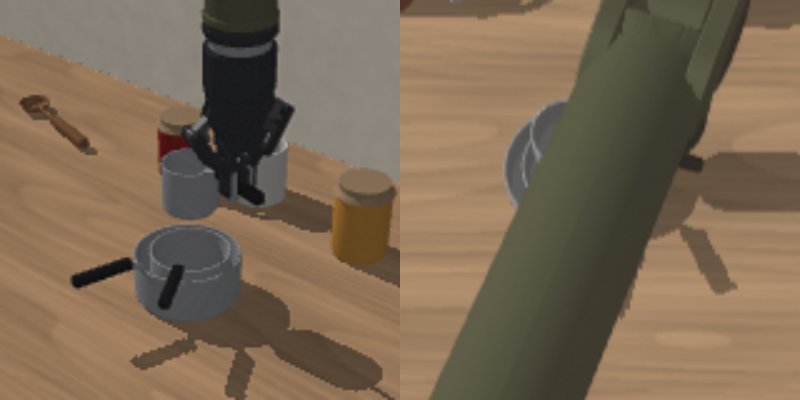

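The small bowl (left half 190,185) is straight above the nest (190,245). Lowering.

{"method": "play_rows", "body": {"series": [0,0.01,0,0.002,0,0,0.02,0,0,0,0,0.02,0,0,0,0,0.01,0,0,0,0,0,0,0,0]}}

```text
time: 17.55
ee_pos: [0.5664, -0.1462, 0.1442]
ee_rot: [-81.4, 89.7, 173.2]
contact_force: [-0.1, 0.5, -1.1]
finger_gap: 0.0128
```

```bash
python3 - <<'E'
from h import *
go((.5677,-.146),.0914,-15.6)
s=snapshot("side"); q,M=tool()
yaw=np.radians(-15.35-90); x,y=q["ee_pos"][:2]; px,py=x-.095*np.cos(yaw),y-.095*np.sin(yaw); z0=q["ee_pos"][2]-.0814
print(px,py,z0); img=s["pixels"].copy()
for o in (*outline("small",px,py,yaw,z0),outline("medium",.5932,-.0545,0,.005)[0]): cv2.polylines(img,[np.round(proj(s,o)*16).astype(int)],False,(0,255,255),1,shift=4)
cv2.imwrite("pics/s7.png",np.hstack([cv2.resize(v[100:240,220:360],(400,400)) for v in(img,s["pixels"])]))
E
```

```text
t 17.55 pos [ 0.5664 -0.1462  0.1442] psi -15.42 j [-21.  18.  38. 101. -12.  65.   6.] gap 0.0128 F [-0.1  0.5 -1.1]
turn rad 0.0032 shift if no turn [ 0.0528  0.0015 -0.0006] after turn [ 0.0528  0.0012 -0.0006] tilt 0.32
0.5925821269402426 -0.05508042766750684 0.06453741613109579
```

View pics/s7.png

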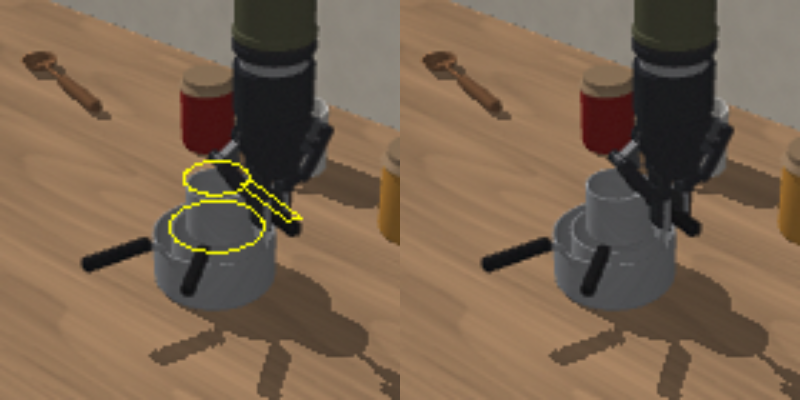

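The small bowl is entering centred over the medium one (model outlines agree within ~2 px). Continuing down.

{"method": "play_rows", "body": {"series": [0,0.01,0,0,0,0,0.015,0,0,0,0,0.012,0,0,0,0,0.006,0,0,0,0,0,0,0,0]}}

```text
time: 18.02
ee_pos: [0.5675, -0.1471, 0.1029]
ee_rot: [-80.1, 89.9, 174.5]
contact_force: [-0.2, 0.5, -2.0]
finger_gap: 0.0125
```

{"method": "play_rows", "body": {"series": [0,0.002,0,0,0,0,0.002,0,0,0,0,0,0,0,0]}}

```text
time: 18.27
ee_pos: [0.5686, -0.1474, 0.1006]
ee_rot: [106.5, 90.0, 1.0]
contact_force: [1.3, 0.4, -0.5]
finger_gap: 0.0126
```

{"method": "play_rows", "body": {"series": [0,0.001,0,0,0,0,0.001,0,0,0,0,0,0,0,0]}}

```text
time: 18.52
ee_pos: [0.5684, -0.1473, 0.0984]
ee_rot: [132.3, 90.0, 26.8]
contact_force: [0.5, -0.5, -0.6]
finger_gap: 0.013
```

{"method": "play_rows", "body": {"series": [0,0.002,0,0,0,0,0.002,0,0,0,0,0,0,0,0]}}

```text
time: 18.77
ee_pos: [0.5681, -0.1472, 0.0938]
ee_rot: [-86.9, 90.0, 167.7]
contact_force: [-0.4, 0.3, -1.6]
finger_gap: 0.013
```

{"method": "play_rows", "body": {"series": [0,0.001,0,0,0,0,0.001,0,0,0,0,0,0,0,0]}}

```text
time: 19.02
ee_pos: [0.5684, -0.1474, 0.0923]
ee_rot: [139.8, 90.0, 34.3]
contact_force: [1.8, -0.1, -0.6]
finger_gap: 0.013
```

{"method": "play_rows", "body": {"series": [0,0.001,0,0,0,0,0,0,0,0]}}

```text
time: 19.18
ee_pos: [0.5685, -0.1477, 0.0918]
ee_rot: [102.2, 90.0, -3.3]
contact_force: [-0.6, -1.1, 2.6]
finger_gap: 0.0126
```

{"method": "play_rows", "body": {"series": [0,0.001,0,0,0,0.45,0,0,0,0,0.45,0,0,0,0,0.45,0,0,0,0,0.45,0,0,0,0]}}

```text
time: 19.6
ee_pos: [0.5684, -0.147, 0.0901]
ee_rot: [-161.9, 90.0, 92.6]
contact_force: [0.3, -0.1, -0.5]
finger_gap: 0.0384
```

{"method": "play_rows", "body": {"series": [0.45,-0.015,0,0,0,0.45,-0.035,0,0,0,0.45,-0.04,0,0,0,0.45,-0.04,0,0,0,0.45,-0.04,0,0,0]}}

```text
time: 20.02
ee_pos: [0.5679, -0.1472, 0.262]
ee_rot: [-113.6, 90.0, 140.9]
contact_force: [1.0, -0.1, 0.1]
finger_gap: 0.0387
```

{"method": "play_rows", "body": {"series": [0.45,0,-0.01,-0.038,0,0.45,0,-0.01,-0.038,0,0.45,0,-0.01,-0.038,0,0.45,0,-0.01,-0.038,0,0.45,0,-0.01,-0.038,0]}}

```text
time: 20.43
ee_pos: [0.5705, 0.0511, 0.2605]
ee_rot: [158.2, 89.9, 52.7]
contact_force: [0.9, -0.1, 0.2]
finger_gap: 0.0384
```

{"method": "play_rows", "body": {"series": [0.45,0,-0.01,-0.038,0,0.45,0,-0.01,-0.038,0,0.45,0,-0.01,-0.038,0,0.45,0,-0.01,-0.038,0,0.45,0,0,0,0]}}

```text
time: 20.85
ee_pos: [0.5704, 0.218, 0.2592]
ee_rot: [-144.8, 89.7, 110.6]
contact_force: [-1.6, 0.7, -0.4]
finger_gap: 0.0385
```

```bash
python3 - <<'E'
from h import *
go((.5677,-.146),.0914,-15.6)
t=snapshot("top"); s=snapshot("side"); R0={}
for n,z,uv in(("large",.078,(242,218)),("medium",.083,proj(t,[.5061,-.1041,.083])[0]),("small",.088,proj(t,[.5677,-.146,.088])[0])):
    c,a,l,w=barfit(t,uv,z); a=a*np.sign(a@(c-np.array([.593,-.0545]))); p=c-a*sum(DIM[n][1:])/2; R0[n]=(p,a)
    print(n,"bar",c.round(4),"pan",p.round(4),"LW",round(l,3),round(w,3),"yaw",np.degrees(np.arctan2(a[1],a[0])).round(1))
h=R0["medium"][0]+.1*R0["medium"][1]
for k in("large","small"):
    p,a=R0[k]; d=h-p; print(k,"frame x,y of medium handle",(a@d).round(4),(a[0]*d[1]-a[1]*d[0]).round(4))
cv2.imwrite("pics/f.png",np.hstack([cv2.resize(t["pixels"][120:260,190:330],(400,400)),cv2.resize(s["pixels"][120:250,220:350],(400,400))]))
E
```

```text
t 20.85 pos [0.5704 0.218  0.2592] psi -14.68 j [-46.  14.  27.  90.  -7.  78. -33.] gap 0.0385 F [-1.6  0.7 -0.4]
turn rad 0.016 shift if no turn [0.166  0.0902 0.3535] after turn [0.1678 0.0953 0.3513] tilt 0.31
large bar [ 0.4801 -0.0205] pan [ 0.5923 -0.0537] LW 0.074 0.012 yaw 163.5
medium bar [ 0.5062 -0.1043] pan [ 0.5938 -0.0561] LW 0.074 0.014 yaw -151.2
small bar [ 0.5674 -0.1519] pan [ 0.5929 -0.0604] LW 0.079 0.014 yaw -105.5
large frame x,y of medium handle 0.0682 0.0729
small frame x,y of medium handle 0.0655 -0.0718
```

View pics/f.png

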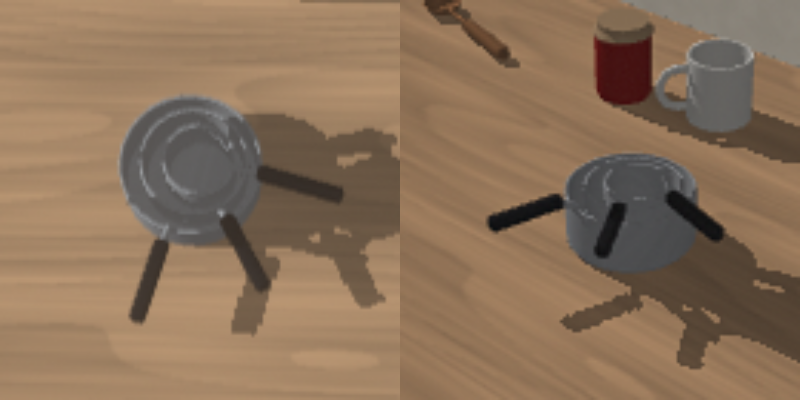

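The three bowls are concentric (left half 195,170) and the handles are fanned about 45° apart. The arm is clear, so I'm handing in.

```bash
python3 -c "
from bench import env; print(env.job_done())"
```

```text
the job is handed in; nothing more can be done
None
```

The job is handed in: the medium pan is nested in the large one and the small pan in the medium one. The handles fan one way, at yaws of about 163.5°, 208.8° and 254.5°. No verdict was reported. All figures below are estimates from the top camera.

- **Position of the axes:** the medium and large axes are about 3 mm apart, and the small and medium about 4 mm (limit 18 mm). The large pan moved about 1 mm at most.
- **Handle spread:** the medium handle's middle lies 73 mm to one side of the large handle's line and 72 mm to the other side of the small one's. It is 65–68 mm ahead of both axes.
- **Height and tilt:** I did not measure these directly. Both pans were lowered until the wrist force turned upwards, at about 5 and 10 mm above their pick-up heights. The last side view shows both flat.
- **Forces and time:** the readings after each move stayed below about 7 N. The robot clock read 20.9 s just before I handed in, against a limit of 64 s. The arm was clear of everything.

In the last lowering check, the model outline in the side view was about 2 px off the pans. I put this down to camera calibration and did not correct for it.

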